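Gather the nuts in a lidded dish and open it

ROBOT

A 6-joint arm with a two-finger parallel gripper is mounted at the origin on a cart in front of the work surface, level with it; the furniture and walls round the work are solid. World frame = base frame: x ahead of the robot, y to its left, z up, the work surface at z = 0. Lengths are in m, angles in rad, forces in N, time in s.
With the tool pointing down it reaches from about 0.375 to 0.9 m from the base axis. Payload 3.1 kg.
Tool frame: the origin (TCP) lies on the centre line of the jaws, within the pads' length; the fingertips stand 19 mm ahead of it and the grasp point (between the pads) is the TCP (ctrl.tips_ahead is the distance from the TCP to the fingertips, in m); z points along the fingers, x is the direction in which the jaws open and shut, and the axes are right-handed (so a half turn about z gives the same grasp; the last joint's range is limited). The gripper opens to 87 mm and grips with 3 to 60 N. Pads are 19 mm wide; open, the fingers measure 117 mm over their backs; the gripper's body (75 mm by 190 mm) begins 51 mm behind the grasp point.
Start: joints at [-1.321, 0.527, 1.433, -0, 1.181, -0.178], TCP at [0.259, -0.569, 0.242] pointing down, gripper open.
Joint ranges: [-3.08, 3.08], [-0.75, 2.2], [0.22, 2.44], [-1.43, 4.57], [0, 2.65], [-2.85, 2.85]. Speed limits (rad/s): [2.79, 2.79, 3.14, 3.14, 3.14, 3.14].

INTERFACE

Orientations are given as a unit quaternion [x, y, z, w].
In Python, from rig import ctrl, eyes, job gives the robot as it stands.
- The arm moves only by the tool carry_out, never from a script. Its argument "rows" is one flat list of numbers, 7 for each row, row after row: the shift along the tool's x, y, z each as a share of 10 cm, from -1 to 1, then the turn, a rotation vector about the tool's x, y, z each as a share of 8 degrees, from -1 to 1, then the closure, from 0 (fully open) to 1 (shut). In form: [tx, ty, tz, rx, ry, rz, claw, tx, ty, tz, rx, ry, rz, claw, ...]. A call has 1 to 5 rows; each row shifts and turns the pose as measured when the row begins, along the tool's axes as they then stand; what a row does not reach is not made up. A row lasts 1/10 s, in which the tool goes at most 50 mm and 8.59 degrees, less where a joint would pass 70% of its speed; a pose out of reach is approached as far as the arm can. A call with a number of a shift or a turn outside -1 to 1 is refused whole. A call with a gripper value outside its range is refused whole. The fingers move at their own pace and stop on an object; "squeeze" is the grip in N (left out, the last holds). Time passes only in rows, so rows that do not move let the fingers close. It gives the time, the measured TCP pose, the force and the opening at its end, in the units of the state.
- ctrl.get_state(): the state, without advancing time (a new reading comes with each control period).
- eyes.capture(name): name is "side" or "top" or "wrist"; returns a dict with "frame" (420x560x3 uint8, red, green, blue), "vfov" (degrees; the focal length in pixels is half the picture's height over the tangent of half this angle, whatever the lens; pixels are square), "cx", "cy" (the principal point, pixels), "R" (3x3) and "t" (3): a world point X has camera coordinates R X + t; the wrist camera has in their place "tool_from_camera" (4x4, takes a point from camera to tool coordinates, whose origin is the TCP and whose axes are the tool frame's). Camera axes: x right, y down, z forward; pixel columns grow to the right and rows downward; lengths in m; the calibration is good to about 2 mm. A picture is of the moment at which its call begins: read the wrist's pose just before it. There is no depth.
- job.sign_off(): hands the job in, once; it reports no verdict.
The state is a dict: "time": time; "joints": joint angles; "joint_vel": joint speeds; "tau": joint torques, N m; "position": TCP position; "ee_rot": TCP orientation; "ft_force": force on the tool from outside, world axes, zero at the start; "moment": the same for the moment, N m; "finger_gap": finger opening in m.
Only numpy, scipy, OpenCV 4.12 (cv2) and the standard library are available. Lean on these libraries where they do the work, as an engineer would, in place of code of your own. Each camera call takes 0.05 s, during which the arm holds its last target.

TASK

Keep the loose lid on the aluminium dish and tip it beak end down until all four nuts have slid into the beak half; then, still closed, set it gently and level in the middle of the rectangular steel plate and let go. Then lift off the lid and lay it gently, bar grip up, in the middle of the round rubber mat, leaving the nuts gathered in the dish. Leave the loose things round about where they are.

Things in the scene. Friction and masses are not known exactly. Their poses are not given: they have to be found in the camera images.
- dish_centre (a point): Dish: open aluminium tray 116 mm long (its x), 60 mm wide (its y), 24 mm high, walls 4 mm, floor 3 mm, 0.2 kg; it starts level on the bench with the lid on. Two corners of the +x end are cut off and a beak 12 mm long juts from that end: +x points to the beak. The long sides are flat and parallel from x = -58 to +38 mm. The point is at the middle of length and width, half-way up (12 mm above the underside); z up.
- dish_seam (a point): Centre of the dish's rim plane, 24 mm above its underside: the seam between dish and lid. Axes as the dish's.
- lid_seam (a point): Lid: clear plate 8 mm thick with the dish's outline, 116 x 60 mm, its sides flush with the dish's; 0.08 kg. The point is at the centre of the plate's underside and coincides with dish_seam when closed; axes as the dish's. Two lips 4 mm deep under it stop it going sideways but nothing stops it sliding lengthwise: unheld it slides off from roughly 12 to 17 degrees of tilt. Fingers closed on the long sides across the seam hold dish and lid together.
- lid_grip (a point): Centre of the black bar grip in the middle of the lid: 36 mm along the lid's x, 12 mm thick in y, 20 mm high; its foot is the lid's top face, 10 mm below this point, and its top 10 mm above. On a closed dish this point is 42 mm above the dish's underside; when the lid lies on a surface it is 22 mm above it.
- plate_top (a point): Centre of the top face of the fixed steel plate, 150 mm (x) x 110 mm (y), 6 mm thick, lying on the bench; z up.
- mat_top (a point): Centre of the top face of the fixed round dark rubber mat, 150 mm across, 3 mm thick, lying on the bench; z up. The lid lying on it rests on its lips, plate underside 4 mm above the mat.
- nut0_centre (a point): Centre of a dark steel hexagon nut, 17 mm across flats, 8 mm high, 14 g, loose in the dish; starts in the half away from the beak. The four are alike. They slide on the dish floor from roughly 9 to 14 degrees of tilt and stay where they are when it is level.
- nut1_centre (a point): Centre of a dark steel hexagon nut, 17 mm across flats, 8 mm high, 14 g, loose in the dish; starts in the half away from the beak. The four are alike. They slide on the dish floor from roughly 9 to 14 degrees of tilt and stay where they are when it is level.
- nut2_centre (a point): Centre of a dark steel hexagon nut, 17 mm across flats, 8 mm high, 14 g, loose in the dish; starts in the half away from the beak. The four are alike. They slide on the dish floor from roughly 9 to 14 degrees of tilt and stay where they are when it is level.
- nut3_centre (a point): Centre of a dark steel hexagon nut, 17 mm across flats, 8 mm high, 14 g, loose in the dish; starts in the half away from the beak. The four are alike. They slide on the dish floor from roughly 9 to 14 degrees of tilt and stay where they are when it is level.
- insert_2: Bystander: brass cylinder 22 mm across, 45 mm high, standing; origin at its underside.
- insert_0: Bystander: brass cylinder 30 mm across, 45 mm high, standing; origin at its underside.
- spanner: Bystander: steel open spanner 161 mm long, 8 mm thick, lying flat; origin at its underside.
- tweezers: Bystander: steel tweezers 124 mm long, 10 mm high, lying; origin at its underside.
- solder_spool: Bystander: spool 58 mm across, 36 mm high, standing on its flange; origin at its underside.
Mind the look-alikes: they are no part of the job. What is shaped like the part that bears dish_centre but green is not meant.

How it is judged:
On the way, in this order (a step that is already met when the one before it is completed fails the run):
1. the dish, with its lid on, is tipped beak down by more than 10 degrees and all four nuts are in the beak half (distance between lid_seam and dish_seam below 0.008 m and angle between the z axis of lid_seam and the z axis of dish_seam, either way round below 0.08 rad and angle between dish_centre's own x axis and vertical above 1.746 rad and x of each of nut0_centre, nut1_centre, nut2_centre, nut3_centre in the frame of dish_centre above 0 m and distance between each of nut0_centre, nut1_centre, nut2_centre, nut3_centre and dish_centre below 0.065 m), for 0.2 s.
2. the closed dish stands level within 30 mm of the plate's middle, let go, the nuts in the beak half (distance between lid_seam and dish_seam below 0.008 m and angle between the z axis of lid_seam and the z axis of dish_seam, either way round below 0.08 rad and horizontal distance between dish_centre and plate_top below 0.03 m and z of dish_centre in the frame of plate_top below 0.016 m and angle between dish_centre's own z axis and vertical below 0.06 rad and x of each of nut0_centre, nut1_centre, nut2_centre, nut3_centre in the frame of dish_centre above 0 m and distance between each of nut0_centre, nut1_centre, nut2_centre, nut3_centre and dish_centre below 0.065 m and contact force between the fingers and dish below 0.1 N and contact force between the fingers and lid below 0.1 N), for 0.2 s.
At the end, for the whole second after the job is handed in: The open dish stands level on the plate, its centre within 30 mm of the plate's; all four nuts are in it with their centres in the beak half; the lid lies flat, bar grip up, on the mat, its centre within 30 mm of the mat's; all is let go and at rest (horizontal distance between dish_centre and plate_top below 0.03 m and z of dish_centre in the frame of plate_top below 0.016 m and angle between each of dish_centre, lid_seam's own z axis and vertical below 0.06 rad and x of each of nut0_centre, nut1_centre, nut2_centre, nut3_centre in the frame of dish_centre above 0 m and distance between each of nut0_centre, nut1_centre, nut2_centre, nut3_centre and dish_centre below 0.065 m and contact force between the fingers and dish below 0.1 N and contact force between the fingers and lid below 0.1 N and horizontal distance between lid_seam and mat_top below 0.03 m and z of lid_seam in the frame of mat_top below 0.008 m and linear speed of each of lid, dish, nut0, nut1, nut2, nut3 below 0.02 m/s); the robot touches nothing.
It fails at once if the lid shifts more than 12 mm or comes off while the dish is not level on the plate (distance between lid_seam and dish_seam above 0.012 m and not (horizontal distance between dish_centre and plate_top below 0.03 m and z of dish_centre in the frame of plate_top below 0.016 m and angle between dish_centre's own z axis and vertical below 0.06 rad)).
It fails at once if a nut leaves the dish (not (distance between each of nut0_centre, nut1_centre, nut2_centre, nut3_centre and dish_centre below 0.075 m)).
It fails at once if the lid or the closed dish is dropped (lid faster than 0.45 m/s with neither it nor the dish held) (linear speed of lid above 0.45 m/s and contact force between the fingers and dish below 0.1 N and contact force between the fingers and lid below 0.1 N).
It fails at once if a bystander is moved by more than 30 mm (distance of any of insert_2, insert_0, spanner, tweezers, solder_spool from where it was at the start of the episode above 0.03 m).
It also fails if it takes over 72 s, if anything falls off the work surface, if the arm or the gripper's body presses on something with over 40 N, if the wrist force passes 120 N, or if a joint passes its speed limit or range.

## Working session

There is one attempt and no reset: what is moved stays moved. The work goes in short steps, Python scripts to look and compute and a tool call to move; the robot and the scene stay as the last step left them, time stands still between calls to the robot, and variables do not carry over. Pictures are saved under pics/ and viewed, and the job is handed in when it is done.

Besides the shell and the picture viewer there is one more tool, called after "Request:" by a JSON object that holds its "name" and its "arguments", one argument or row to a line. carry_out: Moves the arm, as the interface text tells. Shift numbers are shares of 10 cm and turn numbers shares of 8 degrees, none past 1 either way. Its arguments: {"type":"object","properties":{"rows":{"type":"array"},"squeeze":{"type":"number"}},"required":["rows"]}

```bash
mkdir -p pics; cat > h.py <<'E'
import numpy as np,cv2
from rig import ctrl,eyes,job
from scipy.spatial.transform import Rotation as Ro
def cap(n,save=None):
    s=ctrl.get_state(); c=eyes.capture(n); c['state']=s
    h=c['frame'].shape[0]; c['f']=h/2/np.tan(np.radians(c['vfov'])/2)
    if 'R' not in c or c.get('R') is None:
        T=np.array(c['tool_from_camera']); W=np.eye(4); W[:3,:3]=Ro.from_quat(s['ee_rot']).as_matrix(); W[:3,3]=s['position']
        M=np.linalg.inv(W@T); c['R']=M[:3,:3]; c['t']=M[:3,3]
    c['R']=np.array(c['R']); c['t']=np.array(c['t'])
    if save: cv2.imwrite('pics/'+save,cv2.cvtColor(c['frame'],cv2.COLOR_RGB2BGR))
    return c
def ray(c,uv,z):
    uv=np.atleast_2d(np.array(uv,float))
    d=np.c_[(uv[:,0]-c['cx'])/c['f'],(uv[:,1]-c['cy'])/c['f'],np.ones(len(uv))]@c['R']
    o=-c['R'].T@c['t']
    return o+d*((z-o[2])/d[:,2])[:,None]
def proj(c,X):
    p=np.atleast_2d(X)@c['R'].T+c['t']
    return np.c_[p[:,0]/p[:,2]*c['f']+c['cx'],p[:,1]/p[:,2]*c['f']+c['cy']]
E
python3 - <<'E'
from h import *
for n in ['side','top','wrist']:
    c=cap(n,n+'0.png'); print(n,c['vfov'],c['cx'],c['cy'],(-c['R'].T@c['t']).round(3),list(c.keys()))
print(ctrl.get_state())
E
```

```text
side 50.423315727505155 283.7655931758378 210.88294979734954 [-0.022  0.893  0.55 ] ['frame', 'vfov', 'cx', 'cy', 'R', 't', 'state', 'f']
top 46.00969266651322 282.55958667355924 217.51213100423706 [0.196 0.021 1.542] ['frame', 'vfov', 'cx', 'cy', 'R', 't', 'state', 'f']
wrist 61.081655369767304 280.8346393547999 211.7559075756336 [ 0.323 -0.539  0.382] ['frame', 'vfov', 'cx', 'cy', 'tool_from_camera', 'state', 'f', 'R', 't']
{'time': 0.15, 'joints': array([-1.32148111e+00,  5.28314388e-01,  1.43359154e+00, -2.29298464e-05,
        1.18141104e+00, -1.78507054e-01]), 'joint_vel': array([ 0.00031786, -0.00127352, -0.00403243,  0.00106136,  0.00065325,
        0.0001963 ]), 'tau': array([ 2.45397296e-04, -4.40432024e+01, -1.76841903e+01,  6.32862467e-02,
        5.52702660e-02, -9.88195143e-05]), 'position': array([ 0.25919128, -0.56814198,  0.24076369]), 'ee_rot': array([ 8.41099642e-01, -5.40879513e-01, -6.38062453e-04, -5.79918710e-04]), 'ft_force': array([ 0.00838225,  0.0927607 , -0.50106901]), 'moment': array([-0.05741363, -0.00556673,  0.0414409 ]), 'finger_gap': 0.08697024203760055}
```

View pics/top0.png

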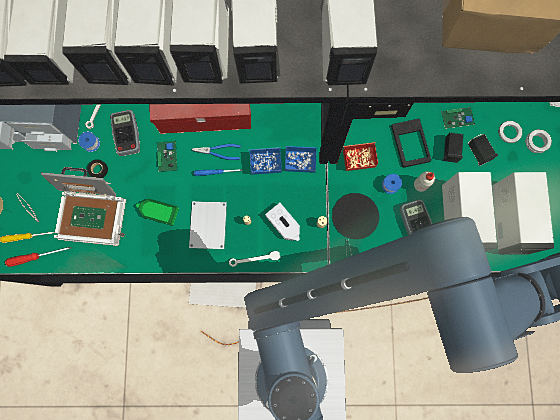

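View pics/side0.png

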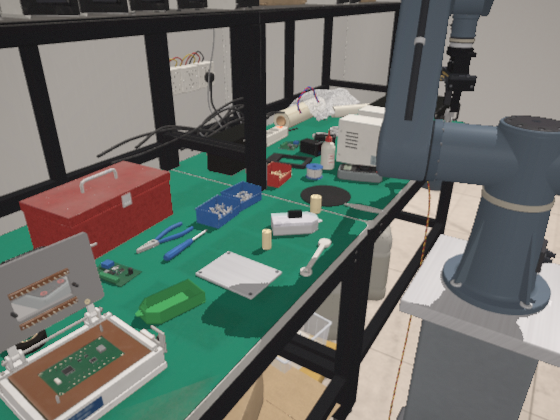

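View pics/wrist0.png

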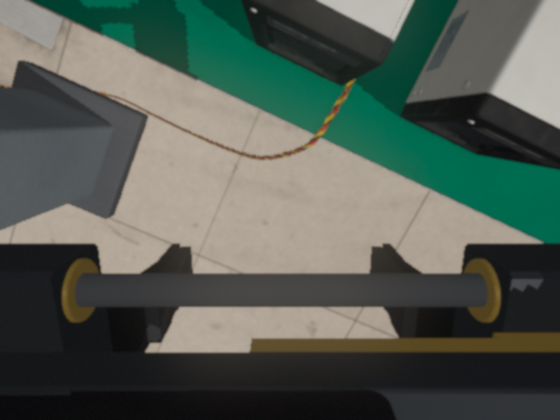

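```bash
python3 - <<'E'
from h import *
c=cap('top')
f=c['frame']; print(c['R'].round(2).tolist())
for n,uv,z in [('dish',(283,220),.03),('grip',(282,220),.05),('plate',(208,225),.006),('mat',(353,215),.003),('green',(157,210),.01),('ins',(247,219),.045),('ins',(322,221),.045),('spanner',(255,259),.008),('bluespool',(393,183),.03)]:
    print(n,uv,ray(c,uv,z).round(3))
cv2.imwrite('pics/crop1.png',cv2.resize(cv2.cvtColor(f[160:290,120:430],cv2.COLOR_RGB2BGR),None,fx=2.5,fy=2.5,interpolation=cv2.INTER_CUBIC))
s=cap('side')
cv2.imwrite('pics/crop2.png',cv2.resize(cv2.cvtColor(s['frame'][150:300,180:400],cv2.COLOR_RGB2BGR),None,fx=3.5,fy=3.5,interpolation=cv2.INTER_CUBIC))
E
```

```text
[[-0.0, -1.0, -0.0], [-0.98, 0.0, -0.19], [0.19, 0.0, -0.98]]
dish (283, 220) [[0.48  0.024 0.03 ]]
grip (282, 220) [[0.477 0.027 0.05 ]]
plate (208, 225) [[0.47  0.261 0.006]]
mat (353, 215) [[ 0.5   -0.198  0.003]]
green (157, 210) [[0.518 0.423 0.01 ]]
ins (247, 219) [[0.481 0.135 0.045]]
ins (322, 221) [[ 0.474 -0.096  0.045]]
spanner (255, 259) [[0.361 0.111 0.008]]
bluespool (393, 183) [[ 0.597 -0.323  0.03 ]]
```

View pics/crop1.png

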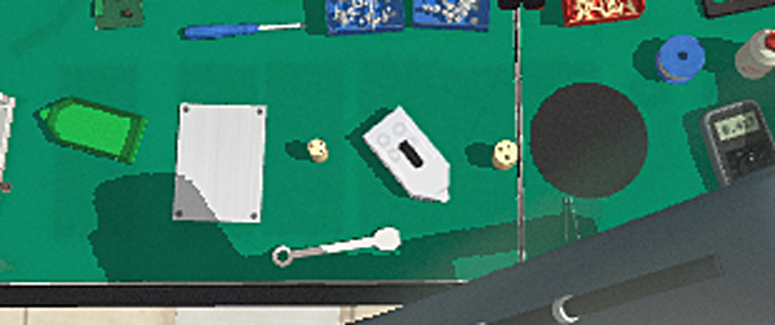

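View pics/crop2.png

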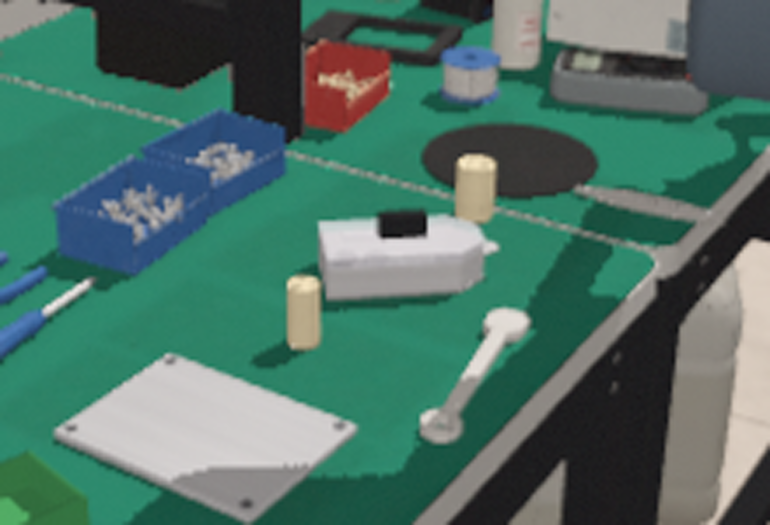

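```bash
cat >> h.py <<'E'
def plan(p=None,q=None,s=None):
    """delta to target in tool axes: shift in shares, turn in shares"""
    s=s or ctrl.get_state(); Rn=Ro.from_quat(s['ee_rot'])
    d=np.zeros(3) if p is None else Rn.inv().apply(np.array(p)-s['position'])*10
    r=np.zeros(3) if q is None else np.degrees((Rn.inv()*q).as_rotvec())/8
    print('t',round(s['time'],2),'pos',np.round(s['position'],4),'shift',d.round(3),'turn',r.round(3),'| F',np.round(s['ft_force'],1),'gap',round(s['finger_gap'],4))
    return d,r
def down(yaw,tilt=0):
    """tool x at yaw (deg), z down"""
    return Ro.from_euler('z',yaw,degrees=True)*Ro.from_euler('x',180,degrees=True)*Ro.from_euler('x',tilt,degrees=True)
E
python3 - <<'E'
from h import *
c=cap('top'); f=c['frame'].astype(int); hsv=cv2.cvtColor(c['frame'],cv2.COLOR_RGB2HSV)
m=((hsv[...,1]<60)&(hsv[...,2]>110)).astype(np.uint8)
m[:, :]*=1
n,l,st,ce=cv2.connectedComponentsWithStats(m)
for i in range(1,n):
    x,y,w,h,a=st[i]
    if a>150 and 170<x<400 and 160<y<280: 
        cn=cv2.findContours((l==i).astype(np.uint8),0,1)[0][0]
        print(st[i],ce[i],cv2.minAreaRect(cn)); 
m=((hsv[...,2]<70)).astype(np.uint8); m[:, :325]=0;m[:,385:]=0;m[:192]=0;m[240:]=0
cn=max(cv2.findContours(m,0,1)[0],key=cv2.contourArea); print(cv2.fitEllipse(cn),cv2.boundingRect(cn))
print('mat',ray(c,[cv2.fitEllipse(cn)[0]],.003))
x,y,w,h=cv2.boundingRect(cn); print(ray(c,[(x,y+h/2),(x+w,y+h/2),(x+w/2,y),(x+w/2,y+h)],.003))
# plate corners from crop
print(ray(c,np.array([(180,104),(266,106),(260,222),(173,219)])/2.5+[120,160],.006).round(4))
# dish lid corners & beak tip on z=.032
P=np.array([(363,134),(401,107),(449,165),(449,188),(445,202),(413,196)])/2.5+[120,160]
print(ray(c,P,.032).round(4))
plan([.44,-.02,.26],down(-52))
E
```

```text
[ 189  201   37   48 1603] [207.53399875 224.75483468] ((207.33837890625, 224.5704345703125), (34.89906692504883, 46.93503952026367), 3.012787342071533)
[265 203  35  38 669] [283.52466368 222.43348281] ((284.9999694824219, 223.99998474121094), (41.227874755859375, 19.71767807006836), 50.194427490234375)
[229 251  51  16 229] [257.27947598 257.93449782] ((254.13047790527344, 258.3201599121094), (8.529102325439453, 51.10727310180664), 80.96051788330078)
((352.754150390625, 212.440185546875), (36.077049255371094, 49.52779006958008), 58.179405212402344) (332, 193, 47, 45)
mat [[ 0.50874948 -0.19757622  0.003     ]]
[[ 0.49915151 -0.13151398  0.003     ]
 [ 0.49847684 -0.28040184  0.003     ]
 [ 0.57213886 -0.20830438  0.003     ]
 [ 0.42676783 -0.20367662  0.003     ]]
[[0.5457 0.3134 0.006 ]
 [0.5426 0.2038 0.006 ]
 [0.394  0.2086 0.006 ]
 [0.3983 0.3176 0.006 ]]
[[ 0.5004  0.0792  0.032 ]
 [ 0.5346  0.0317  0.032 ]
 [ 0.4607 -0.0275  0.032 ]
 [ 0.4319 -0.0272  0.032 ]
 [ 0.4145 -0.0221  0.032 ]
 [ 0.4221  0.0173  0.032 ]]
t 0.3 pos [ 0.2592 -0.5684  0.2412] shift [-4.24  -3.92  -0.184] turn [-0.002  0.005 -1.686] | F [-0.2  0.2  0.5] gap 0.0871
```

Request:
{"name": "carry_out", "arguments": {
  "rows": [-0.2,-0.2,-0.1,0,0,0,0,-0.35,-0.33,-0.05,0,0,0,0,-0.35,-0.33,0,0,0,0,0,-0.35,-0.33,0,0,0,0,0,-0.35,-0.33,0,0,0,0,0],
  "squeeze": 40
}}

```text
time: 0.8
position: [0.3317, -0.3616, 0.2554]
ee_rot: [0.838, -0.545, 0.002, 0.002]
ft_force: [1.3, 0.1, -0.9]
finger_gap: 0.0869
```

Request:
{"name": "carry_out", "arguments": {
  "rows": [-0.35,-0.33,0,0,0,0,0,-0.35,-0.33,0,0,0,0,0,-0.35,-0.33,0,0,0,0,0,-0.35,-0.33,0,0,0,0,0,-0.35,-0.33,0,0,0,0,0]
}}

```text
time: 1.3
position: [0.4137, -0.1261, 0.2553]
ee_rot: [0.837, -0.547, 0.005, 0.002]
ft_force: [0.8, 0.2, 0.3]
finger_gap: 0.0876
```

```bash
python3 - <<'E'
from h import *
plan([.44,-.02,.26],down(-53)); print(ctrl.get_state()['joints'].round(2))
E
```

```text
t 1.3 pos [ 0.4137 -0.1261  0.2553] shift [-0.865 -0.668 -0.055] turn [-0.005 -0.071 -1.663] | F [0.8 0.2 0.3] gap 0.0876
[-0.55  0.24  1.88 -0.    1.01  0.61]
```

Request:
{"name": "carry_out", "arguments": {
  "rows": [-0.35,-0.3,0,0,0,-0.6,0,-0.3,-0.2,0,0,0,-0.6,0,-0.15,-0.1,0,0,0,-0.4,0,0,0,0,0,0,0,0,0,0,0,0,0,0,0]
}}

```text
time: 1.8
position: [0.4315, -0.0185, 0.2555]
ee_rot: [0.897, -0.442, 0.006, 0.002]
ft_force: [0.8, -0.0, -0.1]
finger_gap: 0.0869
```

```bash
python3 - <<'E'
from h import *
plan([.44,-.02,.26],down(-53)); 
cap('wrist','w1.png'); cap('top','t1.png')
E
```

```text
t 1.8 pos [ 0.4315 -0.0185  0.2555] shift [ 0.064 -0.058 -0.044] turn [-0.017 -0.085  0.065] | F [ 0.8 -0.  -0.1] gap 0.0869
```

View pics/w1.png

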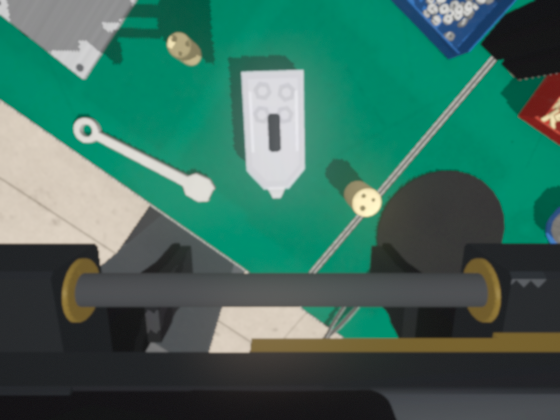

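View pics/t1.png

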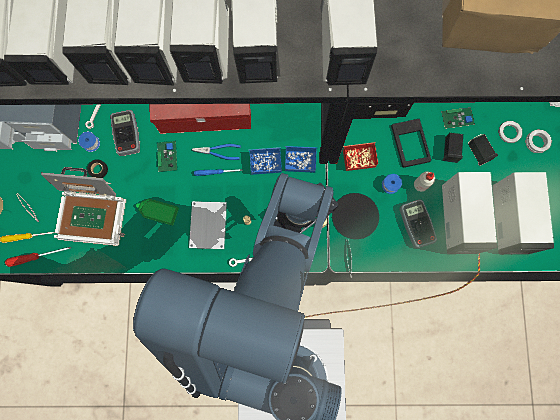

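```bash
python3 - <<'E'
from h import *
c=cap('wrist'); f=c['frame']; hsv=cv2.cvtColor(f,cv2.COLOR_RGB2HSV)
cv2.imwrite('pics/crop3.png',cv2.resize(cv2.cvtColor(f[55:215,200:350],cv2.COLOR_RGB2BGR),None,fx=3.7,fy=3.7,interpolation=cv2.INTER_CUBIC))
m=((hsv[...,2]<70)).astype(np.uint8); m[:100]=0;m[165:]=0;m[:,:255]=0;m[:,295:]=0
n,l,st,ce=cv2.connectedComponentsWithStats(m); i=1+np.argmax(st[1:,4]); print(st[i],ce[i])
cn=cv2.findContours((l==i).astype(np.uint8),0,1)[0][0]; r=cv2.minAreaRect(cn);print(r)
print('grip at .052',ray(c,[r[0]],.052),'.047',ray(c,[r[0]],.047)); b=ray(c,cv2.boxPoints(r),.05); print(b.round(4))
E
```

```text
Traceback (most recent call last):
ValueError: attempt to get argmax of an empty sequence
```

View pics/crop3.png

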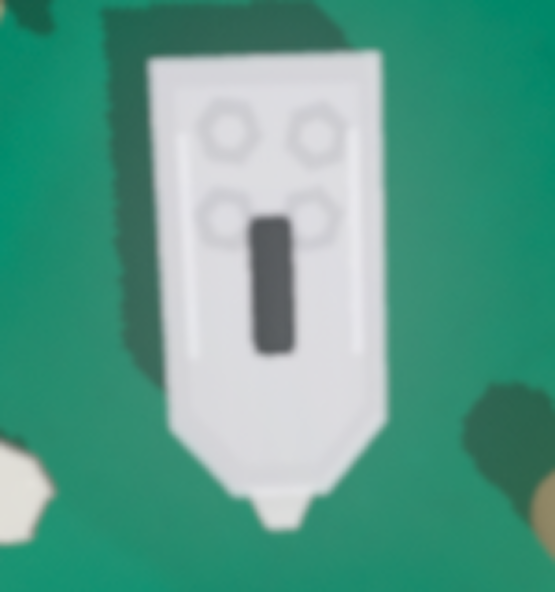

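```bash
python3 - <<'E'
from h import *
c=cap('wrist'); f=c['frame']; hsv=cv2.cvtColor(f,cv2.COLOR_RGB2HSV)
g=lambda P:np.array(P,float)/3.7+[200-.5+.5/3.7,55-.5+.5/3.7]
T=ray(c,g([(150,58),(381,52),(388,420),(171,428),(327,494),(233,495)]),.032); print(T.round(4))
print('w',np.linalg.norm(T[0]-T[1]),np.linalg.norm(T[2]-T[3]),np.linalg.norm(T[0]-T[3]),np.linalg.norm(T[1]-T[2]))
for a,b in[(0,3),(1,2)]:
    d=T[b]-T[a]; print('yaw',np.degrees(np.arctan2(d[1],d[0])))
e=(T[0]+T[1])/2; n=(T[4]+T[5])/2; d=n-e; print('axis yaw',np.degrees(np.arctan2(d[1],d[0])),np.linalg.norm(d),'centre',(e+n)/2)
B=ray(c,g([(270,218),(274,352)]),.052); print('grip',B.round(4),B.mean(0),np.linalg.norm(B[0]-B[1]))
m=((hsv[...,1]<70)&(hsv[...,2]>130)).astype(np.uint8)
n,l,st,ce=cv2.connectedComponentsWithStats(m); i=l[150,262]; cn=cv2.findContours((l==i).astype(np.uint8),0,1)[0][0]; print(st[i]); print(cv2.approxPolyDP(cn,2.5,True)[:,0].tolist())
A=ray(c,cv2.approxPolyDP(cn,2.5,True)[:,0],.032);print(A.round(4).tolist())
plan()
E
```

```text
[[ 0.5014  0.0795  0.032 ]
 [ 0.539   0.0328  0.032 ]
 [ 0.465  -0.028   0.032 ]
 [ 0.4268  0.0187  0.032 ]
 [ 0.4382 -0.0272  0.032 ]
 [ 0.422  -0.0063  0.032 ]]
w 0.05998604604337754 0.060342462844821546 0.09633225102137512 0.09575370726410691
yaw -140.82203699598585
yaw -140.6082992560179
axis yaw -141.01786129344814 0.11593254175350416 centre [0.47517493 0.0196783  0.032     ]
grip [[0.4882 0.0303 0.052 ]
 [0.4621 0.0093 0.052 ]] [0.47518862 0.0198052  0.052     ] 0.03348509019835949
[ 239   68   66  130 6825]
[[239, 71], [245, 169], [271, 197], [279, 197], [304, 166], [302, 69]]
[[0.5002, 0.08, 0.032], [0.4273, 0.0201, 0.032], [0.42, -0.0188, 0.032], [0.4251, -0.0255, 0.032], [0.4665, -0.0262, 0.032], [0.5385, 0.0331, 0.032]]
t 2.0 pos [ 0.4316 -0.0197  0.2555] shift [0. 0. 0.] turn [0. 0. 0.] | F [-0.7 -0.1 -0.5] gap 0.087
```

```bash
python3 - <<'E'
from h import *
plan([.4752,.0197,.10],down(-50.8))
E
```

```text
t 2.0 pos [ 0.4316 -0.0197  0.2555] shift [-0.067 -0.582  1.555] turn [-0.014 -0.084 -0.23 ] | F [-0.7 -0.1 -0.5] gap 0.087
```

Request:
{"name": "carry_out", "arguments": {
  "rows": [-0.03,-0.3,0.2,0,-0.08,-0.23,0,-0.03,-0.28,0.4,0,0,0,0,0,0,0.4,0,0,0,0,0,0,0.4,0,0,0,0,0,0,0.15,0,0,0,0]
}}

```text
time: 2.5
position: [0.4836, 0.0146, 0.0994]
ee_rot: [0.901, -0.434, 0.009, -0.002]
ft_force: [-0.7, 0.5, 1.2]
finger_gap: 0.0873
```

Request:
{"name": "carry_out", "arguments": {
  "rows": [0,0,0,0,0,0,0]
}}

```text
time: 2.6
position: [0.4826, 0.0137, 0.0971]
ee_rot: [0.9, -0.435, 0.007, -0.002]
ft_force: [0.0, -0.3, -0.5]
finger_gap: 0.0868
```

```bash
python3 - <<'E'
from h import *
plan([.4752,.0197,.025],down(-50.8))
c=cap('wrist','w2.png')
print(proj(c,[.4752,.0197,.052]),proj(c,[.4752,.0197,.032]))
E
```

```text
t 2.6 pos [0.4826 0.0137 0.0971] shift [-0.101  0.028  0.72 ] turn [-0.065 -0.078 -0.095] | F [ 0.  -0.3 -0.5] gap 0.0868
[[263.16208399 253.0935649 ]] [[264.38918715 241.47615624]]
```

View pics/w2.png

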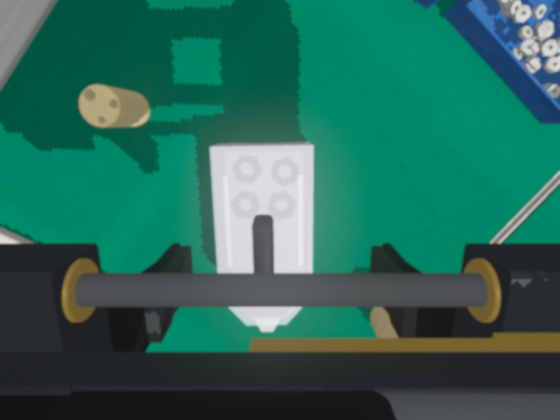

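Request:
{"name": "carry_out", "arguments": {
  "rows": [-0.1,0.03,0.05,-0.07,-0.08,-0.1,0,0,0,0.1,0,0,0,0]
}}

```text
time: 2.85
position: [0.4759, 0.0185, 0.0845]
ee_rot: [0.903, -0.429, 0.003, -0.0]
ft_force: [-0.4, -0.1, -0.4]
finger_gap: 0.0868
```

```bash
python3 - <<'E'
from h import *
plan([.4752,.0197,.025],down(-50.8))
E
```

```text
t 2.85 pos [0.4759 0.0185 0.0845] shift [-0.016  0.     0.595] turn [-0.021 -0.03  -0.003] | F [-0.4 -0.1 -0.4] gap 0.0868
```

Request:
{"name": "carry_out", "arguments": {
  "rows": [-0.015,0,0.15,0,-0.03,0,0,0,0,0.2,0,0,0,0,0,0,0.15,0,0,0,0,0,0,0.07,0,0,0,0]
}}

```text
time: 3.25
position: [0.4784, 0.0191, 0.0285]
ee_rot: [0.903, -0.429, 0.006, -0.003]
ft_force: [0.5, 0.1, -0.8]
finger_gap: 0.0868
```

```bash
python3 - <<'E'
from h import *
plan([.4752,.0197,.025],down(-50.8)); print(ctrl.get_state()['position'],ctrl.tips_ahead)
E
```

```text
t 3.25 pos [0.4784 0.0191 0.0285] shift [-0.025  0.021  0.034] turn [-0.069 -0.058 -0.003] | F [ 0.5  0.1 -0.8] gap 0.0868
[0.47837019 0.01906052 0.02846883] 0.019
```

Request:
{"name": "carry_out", "arguments": {
  "rows": [-0.025,0.02,0.035,-0.07,-0.06,0,0,0,0,0,0,0,0,0.1,0,0,0,0,0,0,0.2],
  "squeeze": 10
}}

```text
time: 3.55
position: [0.4756, 0.0197, 0.0252]
ee_rot: [0.903, -0.429, 0.0, 0.0]
ft_force: [0.8, -0.3, -0.4]
finger_gap: 0.0778
```

Request:
{"name": "carry_out", "arguments": {
  "rows": [0,0,0,0,0,0,0.3,0,0,0,0,0,0,0.4,0,0,0,0,0,0,0.5,0,0,0,0,0,0,0.5],
  "squeeze": 10
}}

```text
time: 3.95
position: [0.476, 0.0197, 0.0265]
ee_rot: [0.903, -0.429, 0.001, -0.0]
ft_force: [0.2, -0.3, -4.7]
finger_gap: 0.0599
```

```bash
python3 - <<'E'
from h import *
plan([.4752,.0197,.025],down(-50.8)); c=cap('wrist','w3.png')
E
```

```text
t 3.95 pos [0.476  0.0197 0.0265] shift [-0.005  0.007  0.015] turn [-0.009 -0.013  0.   ] | F [ 0.2 -0.3 -4.7] gap 0.0599
```

View pics/w3.png

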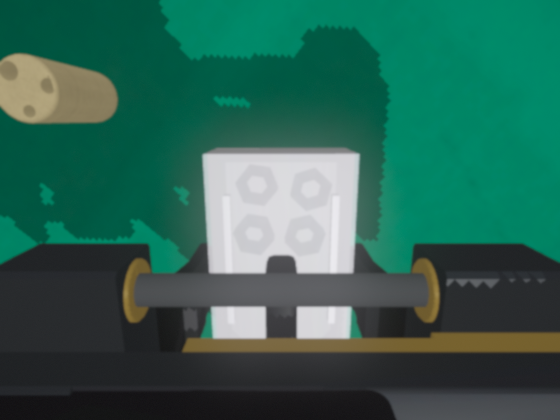

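Request:
{"name": "carry_out", "arguments": {
  "rows": [0,0,0,0,0,0,1,0,0,0,0,0,0,1,0,0,-0.05,0,0,0,1,0,0,-0.1,0,0,0,1,0,0,-0.2,0,0,0,1],
  "squeeze": 35
}}

```text
time: 4.5
position: [0.4738, 0.02, 0.0607]
ee_rot: [0.903, -0.429, -0.002, 0.001]
ft_force: [-0.1, 0.1, -4.5]
finger_gap: 0.0595
```

Request:
{"name": "carry_out", "arguments": {
  "rows": [0,0,-0.3,0,0,0,1,0,0,-0.3,0,0,0,1,0,0,-0.3,0,0,0,1,0,0,-0.2,0,0,0,1,0,0,0,0,0,0,1]
}}

```text
time: 5.0
position: [0.4732, 0.0202, 0.179]
ee_rot: [0.903, -0.429, -0.001, 0.0]
ft_force: [0.7, -0.3, -4.2]
finger_gap: 0.0596
```

```bash
python3 - <<'E'
from h import *
d,r=plan(None,down(-50.8,20))
for t in (20,-20): 
    R=down(-50.8,t); print(t,'tool y (dish -/+x dir)',R.apply([0,1,0]).round(2))
print(ctrl.get_state()['joints'].round(2))
c=cap('wrist','w4.png');c=cap('side','s4.png')
E
```

```text
t 5.0 pos [0.4732 0.0202 0.179 ] shift [0. 0. 0.] turn [ 2.512  0.011 -0.003] | F [ 0.7 -0.3 -4.2] gap 0.0596
20 tool y (dish -/+x dir) [-0.73 -0.59 -0.34]
-20 tool y (dish -/+x dir) [-0.73 -0.59  0.34]
[-0.19  0.42  1.87 -0.    0.85  0.69]
```

View pics/w4.png

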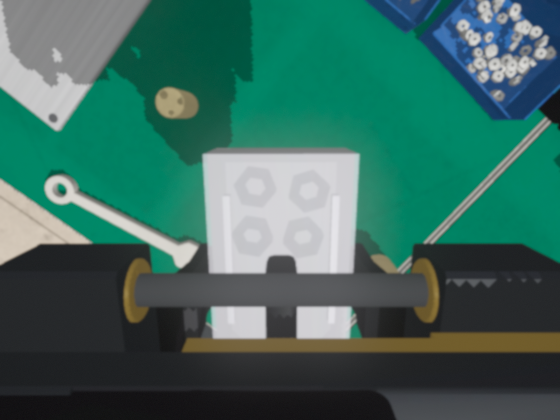

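View pics/s4.png

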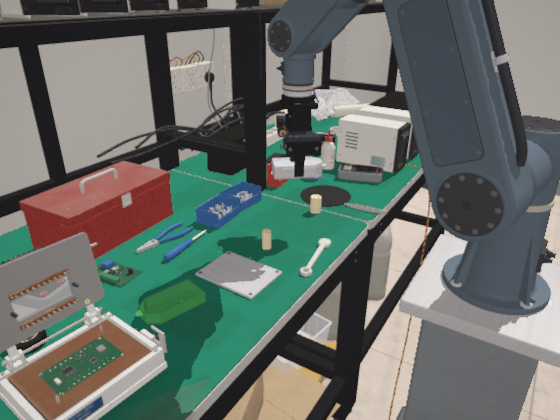

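Request:
{"name": "carry_out", "arguments": {
  "rows": [0,0,0,0.3,0,0,1,0,0,0,0.5,0,0,1,0,0,0,0.6,0,0,1,0,0,0,0.6,0,0,1,0,0,0,0.5,0,0,1]
}}

```text
time: 5.6
position: [0.4673, 0.0228, 0.1704]
ee_rot: [0.89, -0.422, 0.067, -0.159]
ft_force: [-0.1, 1.2, -4.0]
finger_gap: 0.0597
```

Request:
{"name": "carry_out", "arguments": {
  "rows": [0,0,0,0.3,0,0,1,0,0,0,0,0,0,1,0,0,0,0,0,0,1,0,0,0,0,0,0,1]
}}

```text
time: 6.0
position: [0.4619, 0.0228, 0.1651]
ee_rot: [0.886, -0.423, 0.069, -0.176]
ft_force: [-0.0, -0.9, -3.5]
finger_gap: 0.0596
```

```bash
python3 - <<'E'
from h import *
d,r=plan([.4732,.0202,.18],down(-50.8,25))
c=cap('wrist','w5.png');c=cap('side','s5.png')
E
```

```text
t 6.0 pos [0.4619 0.0228 0.1651] shift [ 0.088 -0.122 -0.114] turn [ 0.403  0.177 -0.07 ] | F [-0.  -0.9 -3.5] gap 0.0596
```

View pics/w5.png

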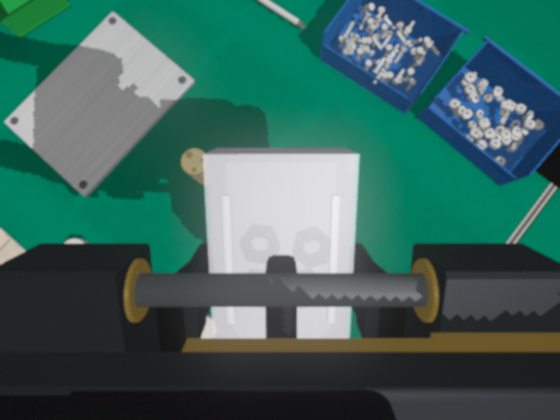

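View pics/s5.png

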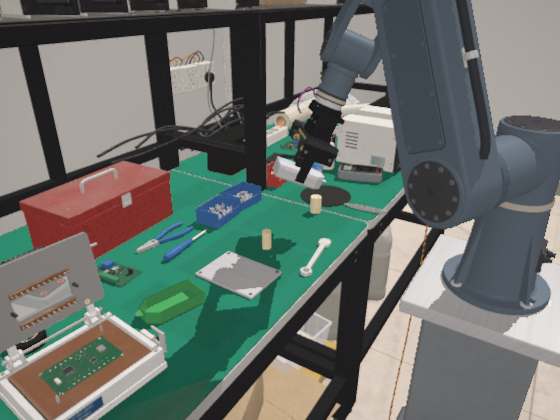

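Request:
{"name": "carry_out", "arguments": {
  "rows": [0.05,-0.06,-0.1,0.6,0.1,0,1,0.04,-0.06,-0.1,0.6,0.08,0,1,0,0,-0.05,0.6,0,0,1,0,0,0,0.2,0,0,1,0,0,0,0,0,0,1]
}}

```text
time: 6.6
position: [0.4714, 0.0153, 0.1945]
ee_rot: [0.853, -0.406, 0.145, -0.294]
ft_force: [-1.2, -0.6, -4.8]
finger_gap: 0.0595
```

Request:
{"name": "carry_out", "arguments": {
  "rows": [0,0,0,0,0,0,1,0,0,0,0,0,0,1,0,0,0,0,0,0,1,0,0,0,0,0,0,1]
}}

```text
time: 7.0
position: [0.4726, 0.0154, 0.1948]
ee_rot: [0.854, -0.404, 0.145, -0.292]
ft_force: [-0.6, 0.5, -4.1]
finger_gap: 0.0598
```

```bash
python3 - <<'E'
from h import *
d,r=plan([.4732,.0202,.18],down(-50.8,25))
c=cap('wrist','w6.png');c=cap('side')
cv2.imwrite('pics/s6.png',cv2.resize(cv2.cvtColor(c['frame'][110:220,230:380],cv2.COLOR_RGB2BGR),None,fx=4,fy=4,interpolation=cv2.INTER_CUBIC))
E
```

```text
t 7.0 pos [0.4726 0.0154 0.1948] shift [-0.035  0.063  0.138] turn [-1.637 -0.08   0.039] | F [-0.6  0.5 -4.1] gap 0.0598
```

View pics/w6.png

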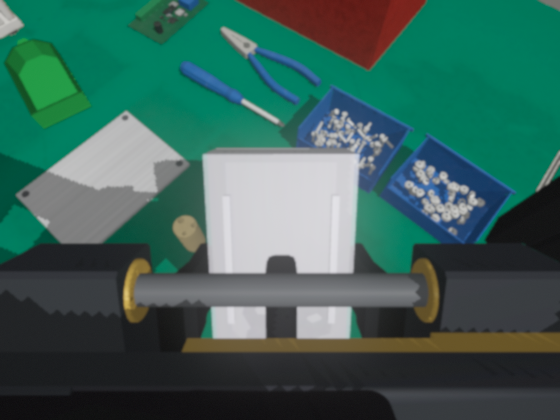

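View pics/s6.png

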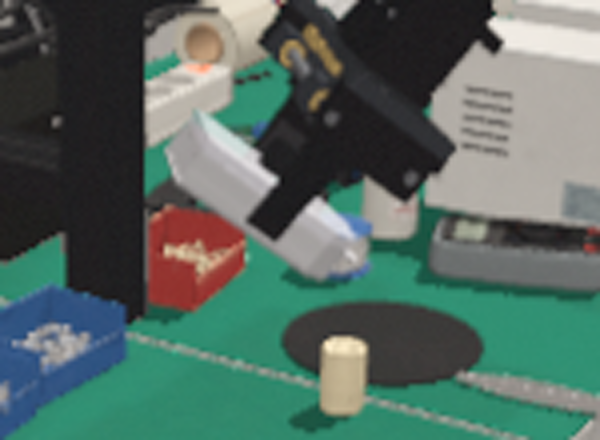

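```bash
python3 - <<'E'
from h import *
c=cap('wrist')
T=np.linalg.inv(np.array(c['tool_from_camera']))
for y in (-.02,-.01,0,.01,.02,.03,.04):
    p=T@[0,y,.014,1]; print(y,p[0]/p[2]*c['f']+c['cx'],p[1]/p[2]*c['f']+c['cy'])
E
python3 -c "
import cv2;f=cv2.imread('pics/w6.png')[240:350,190:380];f=cv2.convertScaleAbs(f,alpha=1.0);cv2.imwrite('pics/w6c.png',cv2.resize(f,None,fx=4,fy=4,interpolation=2))"
```

```text
-0.02 280.37798874114407 229.57362300913945
-0.01 280.39829621796076 250.1569427966746
0 280.4179917107307 270.1199657618411
0.01 280.43710247283434 289.49031547657415
0.02 280.4556541630955 308.29399929665004
0.03 280.473670960719 326.5555248607915
0.04 280.491175670428 344.2980066560785
```

View pics/w6c.png

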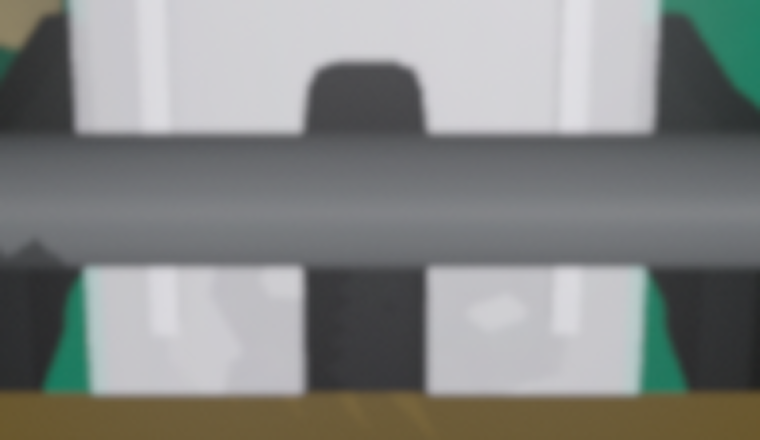

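```bash
python3 - <<'E'
from h import *
d,r=plan([.470,.261,.19],down(-50.8,37)); print(d/13)
E
```

```text
t 7.15 pos [0.4724 0.0153 0.1948] shift [-1.922 -1.189  0.964] turn [-0.139 -0.074  0.043] | F [-1.2 -0.9 -4.2] gap 0.0595
[-0.14784592 -0.09148767  0.07417243]
```

Request:
{"name": "carry_out", "arguments": {
  "rows": [-0.04,-0.03,0.02,0,0,0,1,-0.08,-0.05,0.04,0,0,0,1,-0.13,-0.08,0.07,0,0,0,1,-0.17,-0.11,0.09,0,0,0,1,-0.2,-0.12,0.1,0,0,0,1]
}}

```text
time: 7.65
position: [0.4741, 0.0962, 0.1929]
ee_rot: [0.853, -0.407, 0.147, -0.292]
ft_force: [-1.2, 0.8, -5.0]
finger_gap: 0.0595
```

Request:
{"name": "carry_out", "arguments": {
  "rows": [-0.2,-0.12,0.1,0,0,0,1,-0.2,-0.12,0.1,0,0,0,1,-0.2,-0.12,0.1,0,0,0,1,-0.2,-0.12,0.1,0,0,0,1,-0.17,-0.11,0.09,0,0,0,1]
}}

```text
time: 8.15
position: [0.4685, 0.2287, 0.1887]
ee_rot: [0.853, -0.408, 0.144, -0.292]
ft_force: [0.1, -0.5, -3.6]
finger_gap: 0.0594
```

```bash
python3 - <<'E'
from h import *
d,r=plan([.470,.261,.19],down(-50.8,0)); print(ctrl.get_state()['joints'].round(2))
cap('wrist','w7.png')
E
```

```text
t 8.15 pos [0.4685 0.2287 0.1887] shift [-0.243 -0.178  0.12 ] turn [-4.75  -0.066 -0.039] | F [ 0.1 -0.5 -3.6] gap 0.0594
[ 0.03  0.42  2.21  1.68  0.38 -0.66]
```

View pics/w7.png

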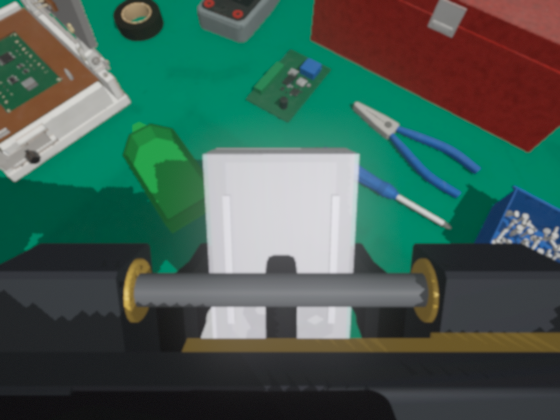

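Request:
{"name": "carry_out", "arguments": {
  "rows": [-0.12,-0.09,0.06,-0.1,0,0,1,-0.08,-0.06,0.04,-0.3,0,0,1,-0.04,-0.03,0.02,-0.4,0,0,1,0,0,0,-0.4,0,0,1,0,0,0,-0.4,0,0,1]
}}

```text
time: 8.7
position: [0.4594, 0.2682, 0.1874]
ee_rot: [0.877, -0.413, 0.096, -0.226]
ft_force: [-0.1, 0.4, -4.2]
finger_gap: 0.0597
```

```bash
python3 - <<'E'
from h import *
d,r=plan([.470,.261,.17],down(-50.8,0)); print(ctrl.get_state()['joints'].round(2))
E
```

```text
t 8.7 pos [0.4594 0.2682 0.1874] shift [0.126 0.05  0.168] turn [-3.544  0.146  0.049] | F [-0.1  0.4 -4.2] gap 0.0597
[0.18 0.4  2.07 0.81 0.35 0.33]
```

Request:
{"name": "carry_out", "arguments": {
  "rows": [0.03,0.01,0.02,-0.4,0.03,0,1,0.03,0.01,0.02,-0.4,0.03,0,1,0.03,0.01,0.02,-0.4,0.03,0,1,0.03,0.01,0.02,-0.4,0.02,0,1,0,0,0,-0.4,0,0,1]
}}

```text
time: 9.2
position: [0.4548, 0.2608, 0.1752]
ee_rot: [0.901, -0.424, 0.032, -0.089]
ft_force: [0.3, 0.5, -3.8]
finger_gap: 0.0599
```

```bash
python3 - <<'E'
from h import *
d,r=plan([.470,.261,.17],down(-50.8,0)); print(ctrl.get_state()['joints'].round(2))
E
```

```text
t 9.2 pos [0.4548 0.2608 0.1752] shift [ 0.097 -0.106  0.071] turn [-1.348  0.135  0.054] | F [ 0.3  0.5 -3.8] gap 0.0599
[0.25 0.44 1.88 0.16 0.67 1.02]
```

Request:
{"name": "carry_out", "arguments": {
  "rows": [0.02,-0.03,0,-0.35,0.03,0.02,1,0.02,-0.03,0,-0.3,0.03,0.02,1,0.03,-0.03,0,-0.3,0.03,0.02,1,0.03,-0.03,0.02,-0.2,0.03,0,1,0,0,0.02,0,0,0,1]
}}

```text
time: 9.7
position: [0.4625, 0.2641, 0.1702]
ee_rot: [0.903, -0.429, -0.005, -0.006]
ft_force: [0.4, -0.3, -3.3]
finger_gap: 0.0595
```

```bash
python3 - <<'E'
from h import *
d,r=plan([.470,.261,.17],down(-50.8,0)); print(ctrl.get_state()['joints'].round(2))
cap('wrist','w8.png'); c=cap('top','t8.png')
E
```

```text
t 9.7 pos [0.4625 0.2641 0.1702] shift [ 0.071 -0.038  0.001] turn [-0.054  0.099  0.005] | F [ 0.4 -0.3 -3.3] gap 0.0595
[0.3  0.5  1.74 0.02 0.9  1.17]
```

View pics/w8.png

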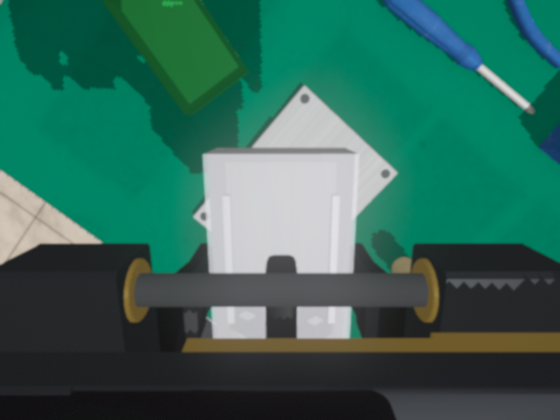

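View pics/t8.png

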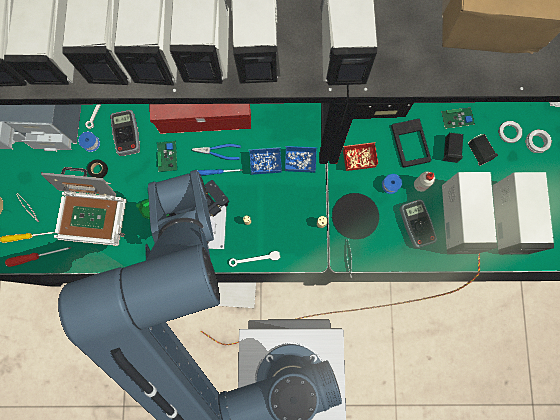

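```bash
python3 - <<'E'
from h import *
c=cap('wrist')
P=ray(c,[(305,85),(397,172),(194,215)],.006); print(P.round(4),np.linalg.norm(P[0]-P[1]),np.linalg.norm(P[0]-P[2]),'centre',(P[1]+P[2])/2)
plan([.472,.261,.034],down(-50.8))
# spanner head etc not needed; mat from top
t=cap('top')
hsv=cv2.cvtColor(t['frame'],cv2.COLOR_RGB2HSV); m=(hsv[...,2]<75).astype(np.uint8); m[:192]=0;m[243:]=0;m[:,:329]=0;m[:,382:]=0
m=cv2.morphologyEx(m,cv2.MORPH_OPEN,np.ones((5,5)))
cn=max(cv2.findContours(m,0,1)[0],key=cv2.contourArea); e=cv2.fitEllipse(cv2.convexHull(cn)); print(e,cv2.boundingRect(cn),ray(t,[e[0]],.003))
E
```

```text
[[0.5475 0.3116 0.006 ]
 [0.5433 0.2048 0.006 ]
 [0.4012 0.3175 0.006 ]] 0.10683267690939538 0.1464452966468646 centre [0.4722856  0.26118107 0.006     ]
t 9.85 pos [0.461  0.2631 0.17  ] shift [ 0.105 -0.064  1.359] turn [-0.042  0.102  0.004] | F [-0.5 -0.3 -3.6] gap 0.0593
((353.28118896484375, 213.099853515625), (39.63981246948242, 46.61972427368164), 61.402610778808594) (332, 193, 46, 41) [[ 0.5066064  -0.19918168  0.003     ]]
```

Request:
{"name": "carry_out", "arguments": {
  "rows": [0.04,-0.025,0.05,-0.02,0.06,0,1,0.04,-0.025,0.1,-0.02,0.04,0,1,0.03,-0.01,0.15,0,0,0,1,0,0,0.2,0,0,0,1,0,0,0.2,0,0,0,1]
}}

```text
time: 10.4
position: [0.4758, 0.2582, 0.0992]
ee_rot: [0.903, -0.429, 0.004, -0.003]
ft_force: [-0.1, 0.2, -4.1]
finger_gap: 0.0597
```

```bash
python3 - <<'E'
from h import *
plan([.472,.261,.0325],down(-50.8))
E
```

```text
t 10.4 pos [0.4758 0.2582 0.0992] shift [-0.049  0.017  0.667] turn [-0.057 -0.03  -0.005] | F [-0.1  0.2 -4.1] gap 0.0597
```

Request:
{"name": "carry_out", "arguments": {
  "rows": [-0.03,0.01,0.15,-0.04,-0.03,0,1,-0.02,0.01,0.15,0,0,0,1,0,0,0.12,0,0,0,1,0,0,0.07,0,0,0,1,0,0,0,0,0,0,1]
}}

```text
time: 10.9
position: [0.4701, 0.2599, 0.0431]
ee_rot: [0.903, -0.43, -0.002, 0.001]
ft_force: [0.1, -0.5, -3.0]
finger_gap: 0.0597
```

```bash
python3 - <<'E'
from h import *
plan([.472,.261,.0325],down(-50.8))
E
```

```text
t 10.9 pos [0.4701 0.2599 0.0431] shift [ 0.004 -0.022  0.106] turn [ 0.029  0.019 -0.016] | F [ 0.1 -0.5 -3. ] gap 0.0597
```

Request:
{"name": "carry_out", "arguments": {
  "rows": [0,0,0.05,0.03,0.02,0,1,0,0,0.03,0,0,0,1,0,0,0.01,0,0,0,1,0,0,0,0,0,0,1]
}}

```text
time: 11.3
position: [0.4717, 0.2604, 0.0348]
ee_rot: [0.903, -0.43, 0.002, -0.001]
ft_force: [-0.2, 0.8, -4.8]
finger_gap: 0.0594
```

```bash
python3 - <<'E'
from h import *
plan([.472,.261,.0325],down(-50.8))
E
```

```text
t 11.3 pos [0.4717 0.2604 0.0348] shift [-0.003 -0.006  0.023] turn [-0.029 -0.013 -0.017] | F [-0.2  0.8 -4.8] gap 0.0594
```

Request:
{"name": "carry_out", "arguments": {
  "rows": [0,0,0.015,-0.02,0,0,1,0,0,0.01,0,0,0,1,0,0,0.01,0,0,0,1]
}}

```text
time: 11.6
position: [0.4725, 0.2607, 0.0324]
ee_rot: [0.903, -0.43, 0.002, -0.001]
ft_force: [-1.5, -1.2, 6.8]
finger_gap: 0.0599
```

```bash
python3 - <<'E'
from h import *
plan([.472,.261,.0325],down(-50.8))
E
```

```text
t 11.6 pos [0.4725 0.2607 0.0324] shift [-0.006  0.002 -0.001] turn [-0.023 -0.019 -0.016] | F [-1.5 -1.2  6.8] gap 0.0599
```

Request:
{"name": "carry_out", "arguments": {
  "rows": [0,0,-0.005,0,0,0,1,0,0,0,0,0,0,0.3,0,0,0,0,0,0,0.2,0,0,0,0,0,0,0.1,0,0,0,0,0,0,0],
  "squeeze": 10
}}

```text
time: 12.1
position: [0.4741, 0.2612, 0.0344]
ee_rot: [0.903, -0.43, 0.003, -0.002]
ft_force: [-0.2, -0.0, 0.4]
finger_gap: 0.0772
```

Request:
{"name": "carry_out", "arguments": {
  "rows": [0,0,0,0,0,0,0,0,0,0,0,0,0,0,0,0,0,0,0,0,0]
}}

```text
time: 12.4
position: [0.4744, 0.2612, 0.0346]
ee_rot: [0.903, -0.43, 0.004, -0.003]
ft_force: [0.0, -0.8, -0.9]
finger_gap: 0.0864
```

```bash
python3 - <<'E'
from h import *
plan([.472,.261,.0325],down(-50.8)); cap('wrist','w9.png')
E
```

```text
t 12.4 pos [0.4744 0.2612 0.0346] shift [-0.013  0.02   0.021] turn [-0.055 -0.033 -0.016] | F [ 0.  -0.8 -0.9] gap 0.0864
```

View pics/w9.png

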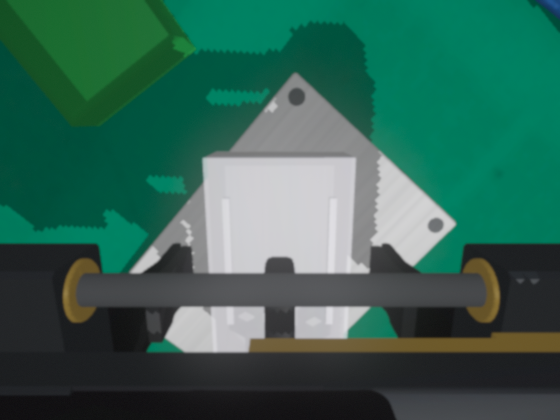

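Request:
{"name": "carry_out", "arguments": {
  "rows": [0,0,-0.1,0,0,0,0,0,0,-0.25,0,0,0,0,0,0,-0.4,0,0,0,0,0,0.1,-0.4,0,0,0,0,0,0.3,-0.3,0,0,0,0]
}}

```text
time: 12.95
position: [0.4428, 0.2361, 0.1822]
ee_rot: [0.903, -0.43, 0.002, -0.001]
ft_force: [0.2, -1.1, 0.7]
finger_gap: 0.087
```

Request:
{"name": "carry_out", "arguments": {
  "rows": [0,0.3,-0.2,0,0,0,0,0,0,0,0,0,0,0,0,0,0,0,0,0,0]
}}

```text
time: 13.25
position: [0.4178, 0.2159, 0.2089]
ee_rot: [0.903, -0.43, 0.006, -0.004]
ft_force: [-0.5, 1.1, -0.5]
finger_gap: 0.0871
```

```bash
python3 - <<'E'
from h import *
plan(); c=cap('wrist','w10.png'); print(proj(c,[.472,.261,.058]),proj(c,[.472,.261,.038]))
E
```

```text
t 13.25 pos [0.4178 0.2159 0.2089] shift [0. 0. 0.] turn [0. 0. 0.] | F [-0.5  1.1 -0.5] gap 0.0871
[[278.30111307 120.54820395]] [[278.31061447 120.71312663]]
```

View pics/w10.png

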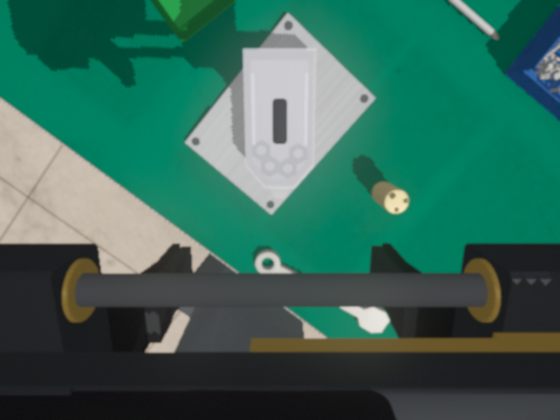

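```bash
python3 - <<'E'
from h import *
c=cap('wrist'); f=c['frame']; g=cv2.cvtColor(f,cv2.COLOR_RGB2GRAY)
m=(g<110).astype(np.uint8); m[:90]=0;m[150:]=0;m[:,:262]=0;m[:,300:]=0
cn=max(cv2.findContours(m,0,1)[0],key=cv2.contourArea); r=cv2.minAreaRect(cn); print(r,ray(c,[r[0]],.055))
b=ray(c,[(279.5,98),(280,143)],.057); print(b,np.linalg.norm(b[0]-b[1]))
cv2.imwrite('pics/w10c.png',cv2.resize(cv2.cvtColor(f[40:195,220:340],cv2.COLOR_RGB2BGR),None,fx=3.8,fy=3.8,interpolation=2))
plan([.472,.261,.12],down(-50.8))
E
```

```text
((279.5, 120.5), (43.0, 11.0), 90.0) [[0.47215759 0.2603082  0.055     ]]
[[0.485492   0.27112228 0.057     ]
 [0.45865254 0.2488451  0.057     ]] 0.03488021428797461
t 13.35 pos [0.4177 0.2161 0.2079] shift [-0.011 -0.696  0.886] turn [-0.066 -0.042 -0.01 ] | F [-0.3 -0.8 -0.3] gap 0.0874
```

View pics/w10c.png

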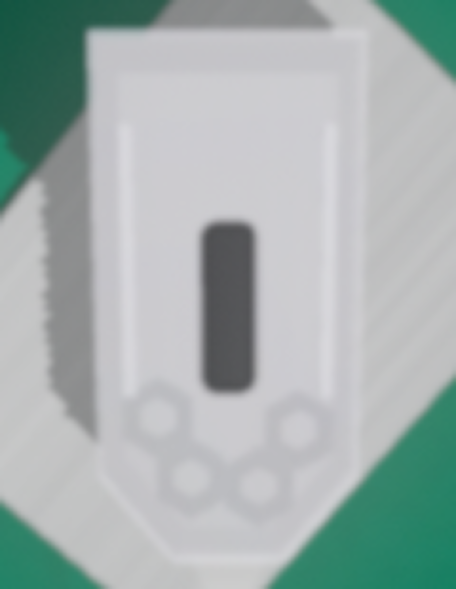

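Request:
{"name": "carry_out", "arguments": {
  "rows": [0,-0.25,0.15,-0.06,-0.04,0,0,0,-0.3,0.2,0,0,0,0,0,-0.15,0.2,0,0,0,0,0,0,0.1,0,0,0,0.3,0,0,0,0,0,0,0.4]
}}

```text
time: 13.85
position: [0.4751, 0.2632, 0.1363]
ee_rot: [0.903, -0.429, -0.002, 0.001]
ft_force: [-0.2, -0.3, -0.1]
finger_gap: 0.0776
```

```bash
python3 - <<'E'
from h import *
plan([.4722,.2605,.060],down(-50.8))
E
```

```text
t 13.85 pos [0.4751 0.2632 0.1363] shift [0.004 0.036 0.763] turn [ 0.026  0.012 -0.003] | F [-0.2 -0.3 -0.1] gap 0.0776
```

Request:
{"name": "carry_out", "arguments": {
  "rows": [0,0.03,0.2,0.02,0.01,0,0.5,0,0,0.2,0,0,0,0.5,0,0,0.15,0,0,0,0.5,0,0,0.1,0,0,0,0.5,0,0,0.03,0,0,0,0.5]
}}

```text
time: 14.35
position: [0.4706, 0.26, 0.0671]
ee_rot: [0.903, -0.429, -0.001, 0.001]
ft_force: [-0.5, -0.1, -0.6]
finger_gap: 0.0451
```

```bash
python3 - <<'E'
from h import *
plan([.4722,.2605,.060],down(-50.8))
E
```

```text
t 14.35 pos [0.4706 0.26   0.0671] shift [ 0.006 -0.016  0.071] turn [ 0.022  0.006 -0.001] | F [-0.5 -0.1 -0.6] gap 0.0451
```

Request:
{"name": "carry_out", "arguments": {
  "rows": [0.005,-0.01,0.05,0.02,0,0,0.6,0,0,0.02,0,0,0,0.7,0,0,0,0,0,0,0.75,0,0,0,0,0,0,0.78],
  "squeeze": 6
}}

```text
time: 14.75
position: [0.4724, 0.2603, 0.0612]
ee_rot: [0.903, -0.429, 0.0, -0.001]
ft_force: [-1.3, -0.1, -0.4]
finger_gap: 0.0226
```

```bash
python3 - <<'E'
from h import *
plan([.4722,.2605,.060],down(-50.8)); cap('wrist','w11.png')
E
```

```text
t 14.75 pos [0.4724 0.2603 0.0612] shift [-0.003  0.     0.012] turn [-0.015 -0.    -0.003] | F [-1.3 -0.1 -0.4] gap 0.0226
```

View pics/w11.png

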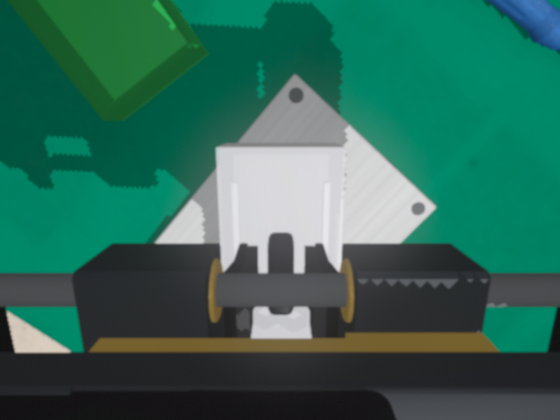

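Bar (281,260) sits centred between the fingers. Close on it.

Request:
{"name": "carry_out", "arguments": {
  "rows": [0,0,0.01,0,0,0,0.84,0,0,0,0,0,0,0.88,0,0,0,0,0,0,1,0,0,0,0,0,0,1],
  "squeeze": 6
}}

```text
time: 15.2
position: [0.4729, 0.2605, 0.0609]
ee_rot: [0.903, -0.429, 0.001, -0.002]
ft_force: [-0.1, 0.5, 0.1]
finger_gap: 0.012
```

Request:
{"name": "carry_out", "arguments": {
  "rows": [0,0,0,0,0,0,1,0,0,0,0,0,0,1],
  "squeeze": 20
}}

```text
time: 15.4
position: [0.4729, 0.2605, 0.0609]
ee_rot: [0.903, -0.429, 0.001, -0.001]
ft_force: [0.1, 0.3, -0.1]
finger_gap: 0.0116
```

Request:
{"name": "carry_out", "arguments": {
  "rows": [0,0,-0.03,0,0,0,1,0,0,-0.05,0,0,0,1,0,0,-0.1,0,0,0,1,0,0,-0.2,0,0,0,1,0,0,-0.3,0,0,0,1]
}}

```text
time: 15.9
position: [0.4698, 0.2594, 0.1287]
ee_rot: [0.903, -0.429, -0.003, 0.002]
ft_force: [0.6, 0.4, -0.7]
finger_gap: 0.0119
```

Request:
{"name": "carry_out", "arguments": {
  "rows": [0,0,-0.3,0,0,0,1,0,0,-0.3,0,0,0,1,0,0,-0.1,0,0,0,1,0,0,0,0,0,0,1]
}}

```text
time: 16.3
position: [0.4716, 0.26, 0.2073]
ee_rot: [0.903, -0.429, 0.001, -0.001]
ft_force: [0.3, 0.5, -0.6]
finger_gap: 0.012
```

```bash
python3 - <<'E'
from h import *
plan([.499,-.205,.17],down(-50.8)); cap('wrist','w12.png'); cap('side','s12.png')
E
```

```text
t 16.3 pos [0.4716 0.26   0.2073] shift [3.777 2.727 0.366] turn [-0.023 -0.003 -0.002] | F [ 0.3  0.5 -0.6] gap 0.012
```

View pics/w12.png

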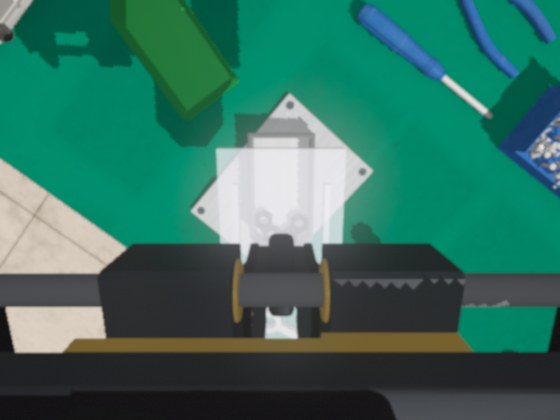

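View pics/s12.png

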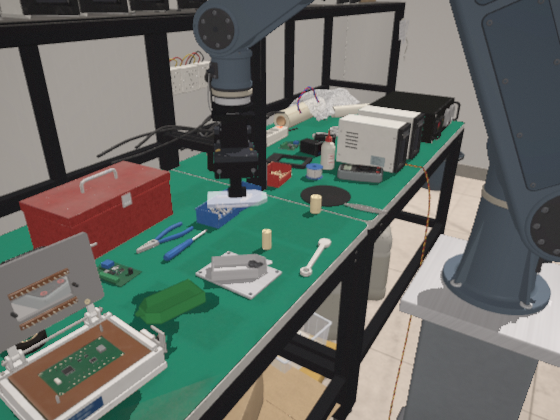

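Request:
{"name": "carry_out", "arguments": {
  "rows": [0.1,0.07,0,0,0,0,1,0.2,0.14,0,0,0,0,1,0.28,0.2,0,0,0,0,1,0.28,0.2,0,0,0,0,1,0.28,0.2,0,0,0,0,1]
}}

```text
time: 16.9
position: [0.4754, 0.1161, 0.1977]
ee_rot: [0.905, -0.425, -0.007, 0.004]
ft_force: [1.0, -0.3, -1.1]
finger_gap: 0.0118
```

Request:
{"name": "carry_out", "arguments": {
  "rows": [0.28,0.2,0,0,0,0,1,0.28,0.2,0,0,0,0,1,0.28,0.2,0,0,0,0,1,0.28,0.2,0,0,0,0,1,0.28,0.2,0,0,0,0,1]
}}

```text
time: 17.4
position: [0.4807, -0.0652, 0.1897]
ee_rot: [0.905, -0.426, -0.016, 0.007]
ft_force: [0.2, 0.2, -0.1]
finger_gap: 0.0119
```

Request:
{"name": "carry_out", "arguments": {
  "rows": [0.15,0.12,0,0,0,0,1,0,0,0,0,0,0,1]
}}

```text
time: 17.6
position: [0.4795, -0.0904, 0.1866]
ee_rot: [0.903, -0.428, -0.018, 0.008]
ft_force: [0.0, 0.8, -0.9]
finger_gap: 0.0119
```

```bash
python3 - <<'E'
from h import *
plan([.499,-.205,.17],down(-50.8)); cap('wrist','w13.png'); print(ctrl.get_state()['joints'].round(2))
E
```

```text
t 17.6 pos [ 0.4795 -0.0904  0.1866] shift [1.015 0.569 0.157] turn [0.214 0.186 0.007] | F [ 0.   0.8 -0.9] gap 0.0119
[-0.41  0.44  1.8  -0.02  0.94  0.49]
```

View pics/w13.png

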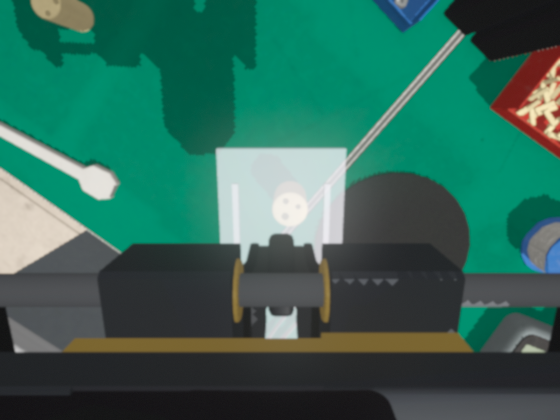

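```bash
python3 - <<'E'
from h import *
from scipy.optimize import least_squares
c=cap('wrist'); g=cv2.cvtColor(c['frame'],cv2.COLOR_RGB2HSV)
m=((g[...,1]<110)&(g[...,2]<90)).astype(np.uint8); m[:165]=0;m[242:]=0;m[:,:375]=0;m[:,478:]=0
cn=max(cv2.findContours(m,0,1)[0],key=cv2.contourArea)[:,0]
k=[p for p in cn if p[1]<238 and p[0]>378 ]
P=ray(c,k,.003)
r=least_squares(lambda q:np.hypot(P[:,0]-q[0],P[:,1]-q[1])-q[2],[.5,-.2,.075],loss='soft_l1',f_scale=.002); print(r.x,len(k),np.abs(r.fun).max())
r=least_squares(lambda q:np.hypot(P[:,0]-q[0],P[:,1]-q[1])-.075,[.5,-.2],loss='soft_l1',f_scale=.002); print(r.x)
E
```

```text
[ 0.50007414 -0.20453601  0.07330832] 116 0.0006498998635141168
[ 0.49819889 -0.20475523]
```

Mat centre is (0.499, -0.2047), agreeing with the top view's 0.4995/-0.206.

Request:
{"name": "carry_out", "arguments": {
  "rows": [0.15,0.08,0,0.1,0.1,0,1,0.25,0.14,0,0.1,0.1,0,1,0.25,0.14,0,0,0,0,1,0.2,0.12,0,0,0,0,1,0.1,0.06,0,0,0,0,1]
}}

```text
time: 18.2
position: [0.4942, -0.189, 0.1826]
ee_rot: [0.906, -0.423, -0.006, -0.001]
ft_force: [-0.2, 0.6, -1.0]
finger_gap: 0.0118
```

Request:
{"name": "carry_out", "arguments": {
  "rows": [0,0,0,0,0,0,1]
}}

```text
time: 18.3
position: [0.4944, -0.1891, 0.1822]
ee_rot: [0.906, -0.423, -0.006, -0.001]
ft_force: [1.0, -0.6, -0.8]
finger_gap: 0.0116
```

```bash
python3 - <<'E'
from h import *
plan([.499,-.205,.038],down(-50.8)); 
E
```

```text
t 18.3 pos [ 0.4944 -0.1891  0.1822] shift [0.17  0.062 1.44 ] turn [0.025 0.088 0.095] | F [ 1.  -0.6 -0.8] gap 0.0116
```

Request:
{"name": "carry_out", "arguments": {
  "rows": [0.1,0.04,0.1,0.02,0.08,0.08,1,0.07,0.02,0.2,0,0,0,1,0,0,0.3,0,0,0,1,0,0,0.3,0,0,0,1,0,0,0.2,0,0,0,1]
}}

```text
time: 18.8
position: [0.5014, -0.1983, 0.0716]
ee_rot: [0.905, -0.425, 0.001, -0.001]
ft_force: [0.2, -0.1, -0.2]
finger_gap: 0.0114
```

Request:
{"name": "carry_out", "arguments": {
  "rows": [0,0,0,0,0,0,1]
}}

```text
time: 18.9
position: [0.4992, -0.1953, 0.0691]
ee_rot: [0.905, -0.425, -0.003, -0.002]
ft_force: [-0.6, 0.5, -0.2]
finger_gap: 0.0117
```

```bash
python3 - <<'E'
from h import *
plan([.499,-.205,.038],down(-50.8)); 
E
```

```text
t 18.9 pos [ 0.4992 -0.1953  0.0691] shift [0.076 0.064 0.311] turn [-0.005  0.052  0.065] | F [-0.6  0.5 -0.2] gap 0.0117
```

Request:
{"name": "carry_out", "arguments": {
  "rows": [0.07,0.06,0.1,0,0.05,0.05,1,0,0,0.1,0,0,0,1,0,0,0.04,0,0,0,1,0,0,0,0,0,0,1]
}}

```text
time: 19.3
position: [0.5, -0.2032, 0.0454]
ee_rot: [0.904, -0.427, 0.001, -0.0]
ft_force: [-0.3, 0.4, -1.3]
finger_gap: 0.0121
```

```bash
python3 - <<'E'
from h import *
plan([.499,-.205,.038],down(-50.8)); 
E
```

```text
t 19.3 pos [ 0.5    -0.2032  0.0454] shift [0.007 0.019 0.074] turn [-0.011 -0.014  0.03 ] | F [-0.3  0.4 -1.3] gap 0.0121
```

Request:
{"name": "carry_out", "arguments": {
  "rows": [0,0.01,0.04,0,0,0,1,0,0,0.02,0,0,0,1,0,0,0.01,0,0,0,1,0,0,0,0,0,0,1]
}}

```text
time: 19.7
position: [0.5, -0.2047, 0.0392]
ee_rot: [0.904, -0.427, 0.003, -0.0]
ft_force: [0.9, -0.5, -0.7]
finger_gap: 0.012
```

```bash
python3 - <<'E'
from h import *
plan([.499,-.205,.038],down(-50.8)); 
E
```

```text
t 19.7 pos [ 0.5    -0.2047  0.0392] shift [-0.004  0.01   0.012] turn [-0.018 -0.035  0.026] | F [ 0.9 -0.5 -0.7] gap 0.012
```

Request:
{"name": "carry_out", "arguments": {
  "rows": [0,0,0.015,-0.02,-0.03,0,1,0,0,0.01,0,0,0,1]
}}

```text
time: 19.9
position: [0.5001, -0.2048, 0.0379]
ee_rot: [0.904, -0.427, 0.0, 0.0]
ft_force: [-3.0, 0.9, 12.2]
finger_gap: 0.0118
```

```bash
python3 - <<'E'
from h import *
plan([.499,-.205,.038],down(-50.8)); cap('side','s14.png')
E
```

```text
t 19.9 pos [ 0.5001 -0.2048  0.0379] shift [-0.005  0.009 -0.001] turn [ 0.004 -0.006  0.026] | F [-3.   0.9 12.2] gap 0.0118
```

In contact (12 N). Ease off and open slowly.

Request:
{"name": "carry_out", "arguments": {
  "rows": [0,0,-0.005,0,0,0,1,0,0,0,0,0,0,0.8,0,0,0,0,0,0,0.75,0,0,0,0,0,0,0.7,0,0,0,0,0,0,0.6],
  "squeeze": 6
}}

```text
time: 20.45
position: [0.5008, -0.2052, 0.0389]
ee_rot: [0.904, -0.427, 0.001, 0.001]
ft_force: [0.9, 0.1, 0.4]
finger_gap: 0.0276
```

Request:
{"name": "carry_out", "arguments": {
  "rows": [0,0,0,0,0,0,0.5,0,0,-0.05,0,0,0,0.5,0,0,-0.15,0,0,0,0.5,0,0,-0.3,0,0,0,0.5,0,0,-0.4,0,0,0,0.5]
}}

```text
time: 20.95
position: [0.4973, -0.203, 0.1265]
ee_rot: [0.904, -0.427, -0.006, -0.0]
ft_force: [0.7, -0.6, -0.3]
finger_gap: 0.0431
```

Request:
{"name": "carry_out", "arguments": {
  "rows": [0,0.3,-0.4,0,0,0,0.5,0,0.3,-0.4,0,0,0,0.5,0,0.2,-0.1,0,0,0,0.5,0,0,0,0,0,0,0.5]
}}

```text
time: 21.35
position: [0.4373, -0.2569, 0.2264]
ee_rot: [0.905, -0.426, 0.001, 0.002]
ft_force: [0.2, 0.5, -0.3]
finger_gap: 0.0436
```

```bash
python3 - <<'E'
from h import *
plan(); cap('wrist','w15.png'); cap('side','s15.png'); cap('top','t15.png')
E
```

```text
t 21.35 pos [ 0.4373 -0.2569  0.2264] shift [0. 0. 0.] turn [0. 0. 0.] | F [ 0.2  0.5 -0.3] gap 0.0436
```

View pics/w15.png

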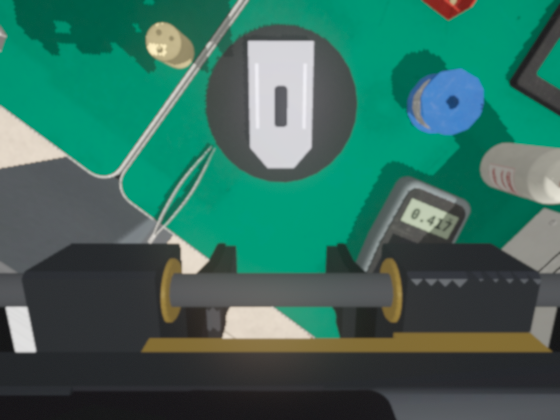

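View pics/s15.png

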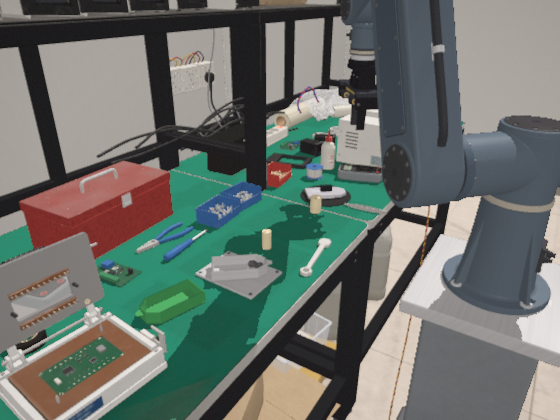

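View pics/t15.png

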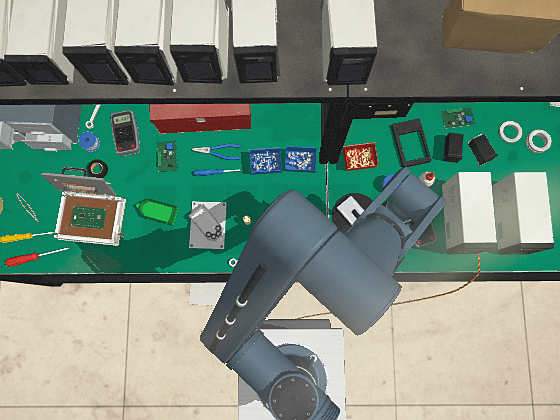

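```bash
python3 - <<'E'
from h import *
c=cap('wrist'); print('lid grip',ray(c,[(280.5,106)],.033).round(4))
t=cap('top'); f=t['frame']
cv2.imwrite('pics/t16.png',cv2.resize(cv2.cvtColor(f[195:255,180:236],cv2.COLOR_RGB2BGR),None,fx=10,fy=10,interpolation=cv2.INTER_CUBIC))
g=cv2.cvtColor(f,cv2.COLOR_RGB2GRAY)
E
```

```text
lid grip [[ 0.4999 -0.2027  0.033 ]]
```

View pics/t16.png

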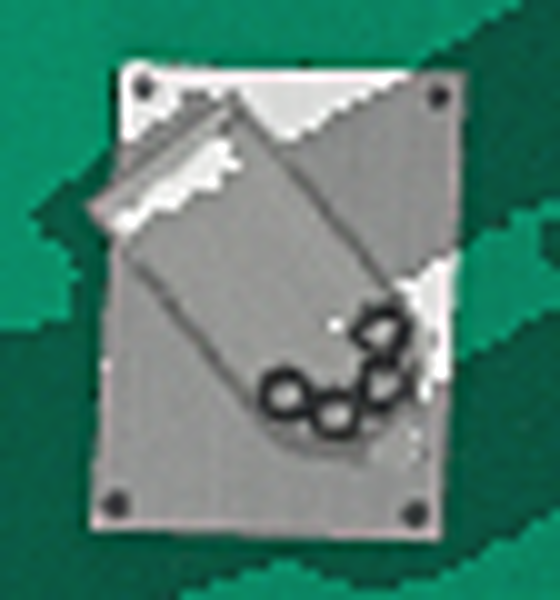

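```bash
python3 -c "
from rig import job,ctrl
print(ctrl.get_state()['joint_vel'].round(3)); print(job.sign_off())"
```

```text
[ 0.006  0.01  -0.    -0.003  0.003 -0.004]
the job is handed in; nothing more can be done
None
```

The job is done and handed in at about 21.5 s of the 72 s. It reports no verdict, so what follows rests on my own checks.

**What I did:**
- I gripped the closed dish across the seam and tipped it beak down to about 38° until the four nuts had slid forward.
- I carried it still tilted and levelled it over the steel plate. Then I set it down on the plate's middle, with about 7 N at contact, and let go.
- I lifted the lid by its bar and laid it on the round mat, with about 12 N at contact, then released it and backed away.

**Last checks:**
- **Dish:** it lies flat on the plate. After letting go, I measured the bar grip within about 1 mm of the plate's centre. I did not re-measure the dish's position after the lid came off.
- **Nuts:** all four are visible in the open dish in the top view, in the beak half.
- **Lid:** it lies flat with the bar up, its centre about 2 mm from the mat's.
- **Loose things:** all those visible in the last pictures are where they were. The arm hides part of the top view.

**Disagreements:** none of the checks failed. The top and wrist views differed by about 4 mm on where the dish started and 2 mm on the plate. For the mat's centre they differed by 1–2 mm using the mat's edges, but up to 10 mm along x using a poor ellipse fit, which I did not use. I went by the wrist view for the dish and plate; it and the top view's edges agreed on the mat.

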